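# Clear the front sleeve from the hook and load the rear one for marking

### The job

The brass sleeve that goes under the laser marker next hangs at the back of the full hook, behind a steel sleeve. Move the steel sleeve over to the empty spare hook and leave it hanging there, then take the brass sleeve off its hook and set it down, not dropped, lying in the groove of the wooden cradle, midway along it. Never let either of these two sleeves go down to the bench top.

Things in the scene. Friction and masses are not known exactly. Their poses are not given: they have to be found in the camera images.
- steel_sleeve: Grey steel tube, the front one on the full hook: 40 mm long, 50 mm outside, 42 mm inside diameter, 0.15-0.25 kg. Origin at its centre; x axis along the bore, at the start level and pointing from hook tip to post; spun anyhow about x. Hangs with its centre 145 mm up, about 36 mm tipward of mid-arm. To come off: raise by 8 to 30 mm (19 is the middle), draw back along its -x at least 75 mm.
- brass_sleeve: Yellow brass tube of the same size, mass and axes, behind the steel one on the full hook: centre 145 mm up, about 18 mm postward of mid-arm, 6 to 22 mm between their end faces. Comes off the same way, drawn back at least 130 mm. The brass and steel tubes standing upright on the bench are not part of the job.
- spare_hook: Empty hook, fixed; the full one is its twin. Blue level arm 12 mm thick, axis 160 mm up, along own x from post (x 70 mm) to upturned tip (x -70 to -84, top 174 mm up), which points towards the robot. Nothing is higher. Origin on the bench under mid-arm, z up. A sleeve goes on over the tip along +x, centre about 164 mm up (10 mm play), and hangs with centre 145 mm up, at x -50 to 40.
- cradle: Fixed wooden cradle: board 130 x 120 x 18 mm with two battens, each 100 long, 26 wide, tops 50 mm above the bench, along its own x with a 32 mm wide groove between. Origin on the bench under the middle of the groove; z up. A sleeve lying in the groove has its axis along x and its centre 69 mm up; batten tops are 19 mm below that centre, so fingertips must stay above them.
Not all that is in view belongs to the job. Leave any pink or purple look-alike of the brass_sleeve alone.

How it is judged:
By the outcome, as a careful person would: the job done as asked, in the order asked, and still so for the second after the job is handed in, with the robot touching nothing.
It also fails if it takes over 58 s, if anything falls off the work surface, if the arm or the gripper's body presses on something with over 40 N, if the wrist force passes 120 N, or if a joint passes its speed limit or range.

### The arm

A 6-joint arm with a two-finger parallel gripper is mounted at the origin on the work surface. World frame = base frame: x ahead of the robot, y to its left, z up, the work surface at z = 0. Lengths are in mm, angles in rad, forces in N, time in s.
With the tool pointing down it reaches from about 350 to 975 mm from the base axis. Payload 17.4 kg.
Tool frame: the origin (TCP) lies at the very end of the fingers, on their centre line; the grasp point (between the pads) lies 19 mm behind it (robot.grasp_offset is the distance from the TCP to the grasp point, in mm); x points along the fingers, z is the direction in which the jaws open and shut, and the axes are right-handed (so a half turn about x gives the same grasp; the last joint's range is limited). The gripper opens to 85 mm and grips with 20 to 120 N. Pads are 22 mm wide; open, the fingers measure 114 mm over their backs; the gripper's body (76 mm by 85 mm) begins 54 mm behind the grasp point. The pads swing forward as they close: fully open they stand 13 mm farther back than shut.
Start: joints at [1.283, 0.116, 1.442, -0, 1.584, -0.038], TCP at [166.875, 654.053, 231.303] pointing down, gripper open.
Joint ranges: [-2.83, 2.83], [-0.83, 2.19], [0.07, 2.5], [-1.14, 4.28], [0.01, 3], [-2.97, 2.97]. Speed limits (rad/s): [1.89, 1.89, 2.22, 3.14, 3.14, 3.14].

### API

Orientations are given as a rotation vector (axis times angle).
In Python, from bench import robot, vision gives the robot as it stands.
- The arm moves only by the tool jog_arm, never from a script. Its argument "deltas" is a list of rows, each a list of 2 entries, a list of its own where there are three numbers: the shift along the tool's x, y, z in cm, then the turn, a rotation vector about the tool's x, y, z in rad. In form: [[[tx, ty, tz], [rx, ry, rz]], ...]. A call has 1 to 5 rows; each row is the pose to reach, as a shift and turn from the pose commanded when the call began, along the tool's axes at that moment; what a row does not reach only later rows make up. A row lasts 1/8 s, in which the tool goes at most 62.5 mm and 10.7 degrees, less where a joint would pass 70% of its speed; a pose out of reach is approached as far as the arm can. A call with a gripper value outside its range is refused whole. "grip" is the closure, from -1 (fully open) to 1 (shut), so that 0 is half open, set as the call begins (left out, the last holds). The fingers move at their own pace and stop on an object; "squeeze" is the grip in N (left out, the last holds). Time passes only in rows, so rows that repeat a pose let the fingers close. It gives the time, the measured TCP pose, the force and the opening at its end, in the units of the state.
- robot.get_obs(): the state, without advancing time (a new reading comes with each control period).
- vision.snapshot(name): name is "scene" or "top" or "wrist"; returns (picture, depth): 420x560x3 uint8, red, green, blue; 420x560 float32, mm along the optical axis (not along the pixel's ray), 0 where there is no reading.
- vision.get_calibration(name): a dict with "fx", "fy", "cx", "cy" (pixels), "rvec" (rotation vector, rad) and "tvec" (3), from world to camera coordinates, as OpenCV has them; the wrist camera has in their place "tool_from_camera" (4x4, takes a point from camera to tool coordinates, whose origin is the TCP and whose axes are the tool frame's). Camera axes: x right, y down, z forward; pixel columns grow to the right and rows downward; lengths in mm; the calibration is good to about 2 mm. A picture is of the moment at which its call begins: read the wrist's pose just before it. get_calibration takes no time and is no camera call.
- robot.close_job(): hands the job in, once; it reports no verdict.
The state is a dict: "t": time; "joints": joint angles; "dq": joint speeds; "joint_efforts": joint torques, N m; "position": TCP position; "tool_rot": TCP orientation; "force": force on the tool from outside, world axes, zero at the start; "ft_torque": the same for the moment, N m; "opening": finger opening in mm.
Only numpy, scipy, OpenCV 4.12 (cv2) and the standard library are available. Lean on these libraries where they do the work, as an engineer would, in place of code of your own. Each camera call takes 0.05 s, during which the arm holds its last target.

## Working session

There is one attempt and no reset: what is moved stays moved. The work goes in short steps, Python scripts to look and compute and a tool call to move; the robot and the scene stay as the last step left them, time stands still between calls to the robot, and variables do not carry over. Pictures are saved under pics/ and viewed, and the job is handed in when it is done.

Besides the shell and the picture viewer there is one more tool, called after "Call:" in YAML: its name, and indented under it one key for each argument. jog_arm: Moves the arm, as the interface text tells. Its arguments: {"type":"object","properties":{"deltas":{"type":"array","items":{"type":"array"}},"grip":{"type":"number"},"squeeze":{"type":"number"}},"required":["deltas"]}

```bash
ls; mkdir -p pics; python3 - <<'E'
from bench import robot, vision
import cv2
o=robot.get_obs();print(o)
for n in("scene","top"):
    p,d=vision.snapshot(n);cv2.imwrite(f"pics/{n}0.png",p[:,:,::-1])
    import numpy as np
    np.savez(f"{n}0.npz",p=p,d=d);print(vision.get_calibration(n))
print(vision.get_calibration("wrist"))
E
```

```text
pics
{'t': 0.0, 'joints': array([ 1.28319377e+00,  1.16530219e-01,  1.44229597e+00,  9.86802928e-07,
        1.58399152e+00, -3.78104937e-02]), 'dq': array([ 5.87504008e-04,  2.75796434e-04,  8.34908145e-04, -8.93295985e-04,
        9.35524608e-05, -1.62010053e-03]), 'joint_efforts': array([-1.23901696e-03, -7.31972623e+01, -6.32505226e+01, -2.52392010e-05,
        6.03518551e-03, -1.18899875e-04]), 'position': array([166.82149852, 653.85937544, 230.51327639]), 'tool_rot': array([-1.02398487,  1.31808711,  1.02279439]), 'force': array([-0.29378769,  0.17013181,  0.0231373 ]), 'ft_torque': array([-0.02763575,  0.06582798, -0.04878707]), 'opening': 85.30402262049783}
{'fx': 512.9931925667519, 'fy': 512.9931925667519, 'cx': 284.27903074361524, 'cy': 201.2271229980946, 'rvec': array([ 1.65545612,  2.07928465, -0.67413838]), 'tvec': array([ 119.16332049, -428.06515359, 1364.70397862])}
{'fx': 436.79233948222355, 'fy': 436.79233948222355, 'cx': 285.37552993729264, 'cy': 209.84552528953304, 'rvec': array([ 1.94613829, -2.26777369,  0.2601904 ]), 'tvec': array([ 80.03739689, 641.40309617, 827.11515282])}
{'fx': 318.01113821801647, 'fy': 318.01113821801647, 'cx': 273.5861261956745, 'cy': 209.88084887872387, 'tool_from_camera': array([[ 2.78575567e-04, -2.70207577e-01,  9.62802050e-01,
        -1.43721819e+02],
       [ 5.63420908e-04, -9.62801892e-01, -2.70207696e-01,
         6.90182738e+01],
       [ 9.99999802e-01,  6.17736067e-04, -1.15972485e-04,
        -3.01211601e-01],
       [ 0.00000000e+00,  0.00000000e+00,  0.00000000e+00,
         1.00000000e+00]])}
```

View pics/scene0.png

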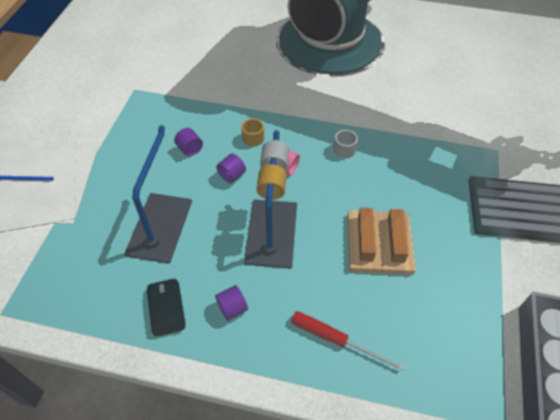

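View pics/top0.png

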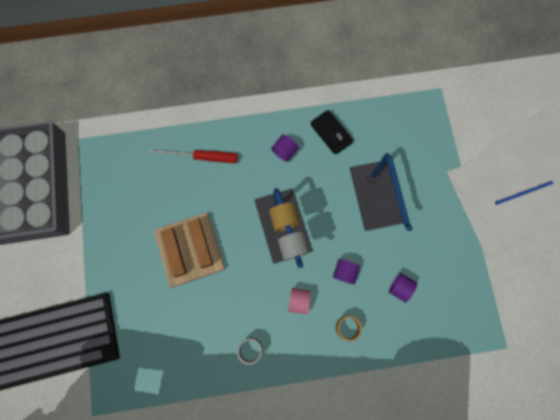

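The scene view shows the full hook (arm from about (276,135) to (269,248)) with the steel and brass sleeves on it. The spare hook is at left ((161,128)–(137,190)–(152,242)) and the cradle at about (381,240). In the top view, the full hook runs (277,190)–(299,265), the spare hook (388,157)–(408,228), and the cradle is centred at about (189,250).

```bash
cat > h.py <<'E'
import numpy as np, cv2
from scipy.spatial.transform import Rotation as R
from bench import robot, vision
def cloud(n,d,pose=None):
    c=vision.get_calibration(n)
    v,u=np.mgrid[0:d.shape[0],0:d.shape[1]]
    P=np.stack([(u-c['cx'])/c['fx']*d,(v-c['cy'])/c['fy']*d,d],-1).astype(float)
    if n=='wrist':
        T=c['tool_from_camera'];P=P@T[:3,:3].T+T[:3,3]
        return P@R.from_rotvec(pose[1]).as_matrix().T+pose[0]
    Rm=cv2.Rodrigues(c['rvec'])[0]
    return (P-c['tvec'])@Rm
def proj(n,X):
    c=vision.get_calibration(n)
    K=np.array([[c['fx'],0,c['cx']],[0,c['fy'],c['cy']],[0,0,1]])
    return cv2.projectPoints(np.array(X,float).reshape(-1,3),c['rvec'],c['tvec'],K,None)[0][:,0]
E
python3 - <<'E'
from h import *
for n in('top','scene'):
    z=np.load(n+'0.npz');p,d=z['p'],z['d'];W=cloud(n,d)
    hsv=cv2.cvtColor(p,cv2.COLOR_RGB2HSV)
    ok=d>0
    print(n,'corners',W[50,50],W[250,450],W[200,130])
    blue=ok&(hsv[...,0]>100)&(hsv[...,0]<125)&(hsv[...,1]>130)&(W[...,2]>150)&(W[...,2]<185)
    nl,lab,st,ce=cv2.connectedComponentsWithStats(blue.astype(np.uint8))
    for i in range(1,nl):
        if st[i,4]>15:
            q=W[lab==i];print('blue',ce[i].round(),st[i,4],q.min(0).round(),q.max(0).round(),q.mean(0).round(1))
            pc=np.linalg.svd(q[:,:2]-q[:,:2].mean(0),full_matrices=False)[2][0];t=(q[:,:2]-q[:,:2].mean(0))@pc;print('  dir',pc,t.min(),t.max())
    br=ok&(hsv[...,0]>12)&(hsv[...,0]<28)&(hsv[...,1]>130)&(W[...,2]>130)&(W[...,2]<190)
    q=W[br];print('brass',q.min(0).round(),q.max(0).round(),np.median(q,0),br.sum())
    wood=ok&(hsv[...,0]<20)&(hsv[...,1]>100)&(W[...,2]>45)&(W[...,2]<56)
    nl,lab,st,ce=cv2.connectedComponentsWithStats(wood.astype(np.uint8))
    for i in range(1,nl):
        if st[i,4]>60:
            q=W[lab==i];print('wood',ce[i].round(),st[i,4],q.mean(0).round(1),cv2.minAreaRect(q[:,:2].astype(np.float32)))
    hi=ok&(W[...,2]>60)&(np.abs(W[...,1])<450)&(W[...,0]>300)
    nl,lab,st,ce=cv2.connectedComponentsWithStats(hi.astype(np.uint8))
    for i in range(1,nl):
        if st[i,4]>30:
            q=W[lab==i];print('hi',ce[i].round(),st[i,4],q.min(0).round(),q.max(0).round())
E
```

```text
top corners [1685.74975076  848.65276565 -746.82912949] [ 518.76778573 -362.36979783    1.81873003] [736.32549433 317.91453552   2.51376783]
blue [398. 191.] 409 [ 554. -234.  153.] [ 706. -219.  177.] [ 629.  -225.9  166.6]
  dir [-0.99885053 -0.04793342] -76.95889560024713 74.67323249104243
blue [278. 196.] 76 [640. -11. 158.] [669.   1. 170.] [652.9  -4.8 165.4]
  dir [-0.98250293 -0.18624712] -16.40691178347061 13.169443413872559
blue [289. 229.] 27 [583. -19. 164.] [594. -11. 170.] [587.9 -14.6 166.7]
  dir [-0.97352028 -0.22860065] -5.9950774948754315 4.909816447976515
blue [299. 261.] 44 [519. -27. 164.] [537. -19. 177.] [527.3 -23.2 171. ]
  dir [-0.99347316 -0.11406609] -9.487852812042954 8.906379323178758
brass [594. -35. 130.] [636.  15. 174.] [614.75705406  -8.7338901  167.68139314] 514
wood [199. 242.] 614 [609.7 168.8  50.8] ((610.7135620117188, 169.2631072998047), (100.097412109375, 26.593416213989258), 9.872074127197266)
wood [172. 252.] 632 [599.5 225.7  50.6] ((600.158935546875, 226.19033813476562), (99.33765411376953, 27.252500534057617), 10.907571792602539)
hi [39
[... 624 characters left out ...]
.8]
  dir [ 0.929747   -0.36819902] -4.5326311943511834 4.900346763797424
blue [269. 196.] 116 [636.  -7. 150.] [673.   5. 168.] [657.   -0.9 160.9]
  dir [0.99005888 0.14065352] -20.72117099388564 16.824979242275866
brass [595. -28. 131.] [637.  17. 172.] [616.52595523  -4.45393211 166.26272887] 435
wood [367. 231.] 629 [613.3 173.8  49.3] ((610.1564331054688, 173.4497528076172), (99.09244537353516, 26.637487411499023), 10.219840049743652)
wood [399. 232.] 643 [602.5 230.6  49.4] ((600.2539672851562, 230.65818786621094), (99.47154235839844, 26.855016708374023), 9.934412002563477)
hi [146. 177.] 779 [ 552. -233.   60.] [ 711. -214.  174.]
hi [272. 175.] 1875 [517. -42.  60.] [674.  19. 175.]
```

```bash
python3 - <<'E'
from h import *
p=np.load('top0.npz')['p'];cv2.imwrite('pics/topc.png',cv2.resize(p[140:300,140:430],None,fx=2.7,fy=2.7,interpolation=cv2.INTER_CUBIC)[:,:,::-1])
p=np.load('scene0.npz')['p'];cv2.imwrite('pics/scenec.png',cv2.resize(p[110:280,120:420],None,fx=2.6,fy=2.6,interpolation=cv2.INTER_CUBIC)[:,:,::-1])
E
```

```text
(no output)
```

View pics/topc.png

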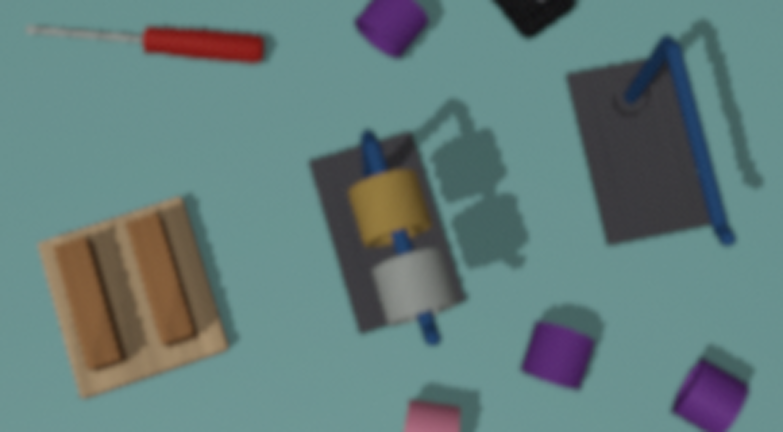

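View pics/scenec.png

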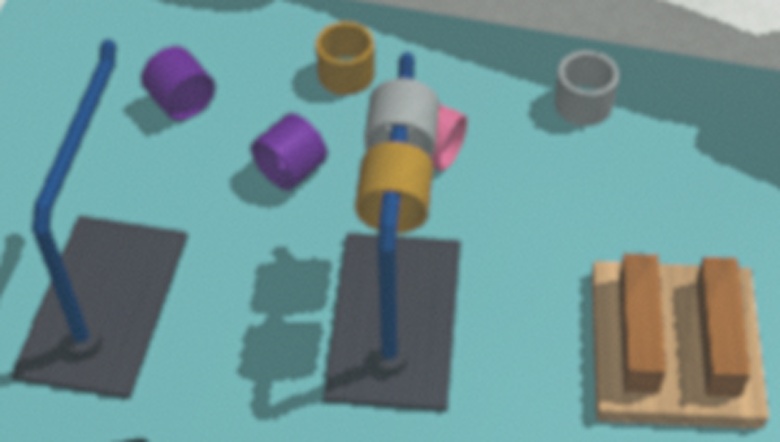

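```bash
cat >> h.py <<'E'
def down(yaw,flip=1):
    x=np.array([0,0,-1.]);z=flip*np.array([-np.sin(yaw),np.cos(yaw),0]);y=np.cross(z,x)
    return np.stack([x,y,z],1)
def delta(p0,R0,p1,R1):
    t=R0.T@(np.array(p1)-p0)/10; r=R.from_matrix(R0.T@R1).as_rotvec()
    return t.round(2).tolist(),r.round(3).tolist()
E
python3 - <<'E'
from h import *
o=robot.get_obs();M=R.from_rotvec(o['tool_rot']).as_matrix();print(M.round(3))
p=np.array([166.875,654.053,231.303])
for f in(1,-1):print(delta(p,M,[565,-16,235],down(.145,f)), down(.145,f).round(3))
E
```

```text
[[-0.    -0.969  0.247]
 [-0.001  0.247  0.969]
 [-1.     0.    -0.001]]
([-0.31, -55.14, -55.09], [-0.395, -0.001, -0.0]) [[ 0.    -0.99  -0.144]
 [ 0.    -0.144  0.99 ]
 [-1.    -0.     0.   ]]
([-0.31, -55.14, -55.09], [2.747, -0.0, 0.001]) [[ 0.     0.99   0.144]
 [ 0.     0.144 -0.99 ]
 [-1.     0.    -0.   ]]
```

Call:
jog_arm:
  deltas:
    - [[-0.3,-55.1,-55.1],[-0.395,0,0]]
    - [[-0.3,-55.1,-55.1],[-0.395,0,0]]
    - [[-0.3,-55.1,-55.1],[-0.395,0,0]]
    - [[-0.3,-55.1,-55.1],[-0.395,0,0]]
    - [[-0.3,-55.1,-55.1],[-0.395,0,0]]
  grip: -1
  squeeze: 50

```text
t: 0.72
position: [326.9, 383.4, 232.3]
tool_rot: [-1.316, 1.137, 1.316]
force: [1.1, -0.7, -0.1]
opening: 85.4
```

```bash
cat > to.py <<'E'
import sys
from h import *
x,y,z,yaw=map(float,sys.argv[1:5])
o=robot.get_obs();M=R.from_rotvec(o['tool_rot']).as_matrix()
print('t',round(o['t'],2),'pos',o['position'].round(1),'F',o['force'].round(1),'op',round(o['opening'],1),'j',o['joints'].round(2))
print(delta(o['position'],M,[x,y,z],down(yaw)))
E
python3 to.py 565 -16 235 .145
```

```text
t 0.72 pos [326.9 383.4 232.3] F [ 1.1 -0.7 -0.1] op 85.4 j [ 0.81 -0.26  1.8  -0.    1.61 -0.9 ]
([-0.27, -17.77, -42.98], [0.001, -0.0, 0.0])
```

Call:
jog_arm:
  deltas:
    - [[-0.3,-17.8,-43.0],[0,0,0]]
    - [[-0.3,-17.8,-43.0],[0,0,0]]
    - [[-0.3,-17.8,-43.0],[0,0,0]]
    - [[-0.3,-17.8,-43.0],[0,0,0]]
    - [[-0.3,-17.8,-43.0],[0,0,0]]

```text
t: 1.35
position: [487.0, 114.9, 234.5]
tool_rot: [-1.315, 1.137, 1.315]
force: [0.7, 1.0, 0.3]
opening: 85.5
```

```bash
python3 to.py 565 -16 235 .145
```

```text
t 1.35 pos [487.  114.9 234.5] F [0.7 1.  0.3] op 85.5 j [ 0.18 -0.27  1.8   0.    1.61 -1.54]
([-0.05, -5.83, -14.08], [0.0, 0.0, 0.0])
```

Call:
jog_arm:
  deltas:
    - [[0,-5.8,-14.1],[0,0,0]]
    - [[0,-5.8,-14.1],[0,0,0]]
    - [[0,-5.8,-14.1],[0,0,0]]
    - [[0,-5.8,-14.1],[0,0,0]]
    - [[0,-5.8,-14.1],[0,0,0]]

```text
t: 1.98
position: [563.9, -13.8, 234.3]
tool_rot: [-1.315, 1.137, 1.316]
force: [0.2, 0.8, -0.8]
opening: 85.6
```

```bash
python3 - <<'E'
from h import *
o=robot.get_obs();p,d=vision.snapshot('wrist')
print(o['t'],o['position'],o['tool_rot'],o['force'])
np.savez('w1.npz',p=p,d=d,pos=o['position'],rot=o['tool_rot'])
cv2.imwrite('pics/w1.png',p[:,:,::-1])
W=cloud('wrist',d,(o['position'],o['tool_rot']))
hsv=cv2.cvtColor(p,cv2.COLOR_RGB2HSV)
ok=d>0
def rep(nm,m):
    nl,lab,st,ce=cv2.connectedComponentsWithStats(m.astype(np.uint8))
    for i in range(1,nl):
        if st[i,4]>100:
            q=W[lab==i];print(nm,ce[i].round(),st[i,4],np.percentile(q,1,axis=0).round(1),np.percentile(q,99,axis=0).round(1),q.mean(0).round(1))
rep('blue',ok&(hsv[...,0]>100)&(hsv[...,0]<125)&(hsv[...,1]>130)&(W[...,2]>140))
rep('brass',ok&(hsv[...,0]>12)&(hsv[...,0]<28)&(hsv[...,1]>130)&(W[...,2]>130))
rep('grey',ok&(hsv[...,1]<60)&(W[...,2]>135)&(W[...,2]<180))
E
```

```text
1.975 [563.89324436 -13.78992432 234.27610721] [-1.31495587  1.13716218  1.31589845] [ 0.16660241  0.84345199 -0.84776819]
blue [270. 168.] 519 [514.6 -27.6 163.4] [537.3 -15.9 175.4] [525.9 -22.  169.8]
blue [270. 254.] 244 [579.7 -18.  164. ] [594.6  -8.1 167.8] [587.2 -13.1 166.3]
blue [270. 328.] 309 [638.3  -9.7 160.7] [664.    1.6 167.9] [648.9  -4.1 165.9]
brass [270. 282.] 3224 [591.8 -33.4 130.8] [633.3  13.7 171.5] [611.   -9.4 163.5]
grey [270. 211.] 3770 [535.  -42.4 140. ] [578.    6.4 171.7] [556.  -17.7 165.6]
```

View pics/w1.png

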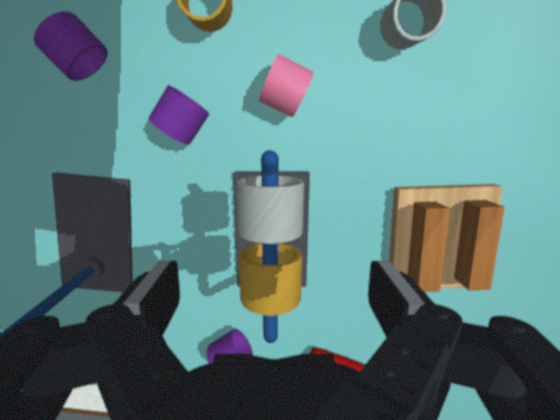

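```bash
python3 - <<'E'
from h import *
a=np.array([np.cos(.145),np.sin(.145)]);n=np.array([-a[1],a[0]])
for c in('top','scene','wrist'):
    z=np.load({'top':'top0','scene':'scene0','wrist':'w1'}[c]+'.npz');p,d=z['p'],z['d']
    W=cloud(c,d,(z['pos'],z['rot']) if c=='wrist' else None)
    hsv=cv2.cvtColor(p,cv2.COLOR_RGB2HSV).astype(int)
    s=(W[...,:2]-[600,-11])@a; l=(W[...,:2]-[600,-11])@n
    reg=(d>0)&(abs(s)<100)&(abs(l)<30)&(W[...,2]>135)&(W[...,2]<185)
    bl=reg&(hsv[...,0]>95)&(hsv[...,0]<128)&(hsv[...,1]>110)
    br=reg&(hsv[...,0]>12)&(hsv[...,0]<28)&(hsv[...,1]>110)&(W[...,2]>160)
    gr=reg&(hsv[...,1]<70)&(W[...,2]>160)
    for nm,m in(('blue',bl),('brass',br),('steel',gr)):
        print(c,nm,'s',np.percentile(s[m],[0,2,50,98,100]).round(1),'l',np.percentile(l[m],[0,50,100]).round(1),'zmax',np.percentile(W[...,2][m],[50,99]).round(1))
E
```

```text
top blue s [-84.3 -83.   -8.2  67.8  69.6] l [-7.2 -1.5  3.4] zmax [166.6 176.7]
top brass s [-3.4 -2.4 16.5 35.  36.5] l [-23.8  -2.2  18.6] zmax [168.3 172.8]
top steel s [-64.6 -60.7 -40.3  -3.9  39.7] l [-23.5  -1.9  18.8] zmax [168.5 173.4]
scene blue s [-84.2 -80.6  52.7  73.9  74.7] l [-3.6  1.7  6.9] zmax [163.7 172.9]
scene brass s [-4.6 -3.3 16.9 35.4 37.4] l [-18.2   2.   21.2] zmax [166.7 170.8]
scene steel s [-67.2 -62.1 -38.6  41.8  61. ] l [-18.4   2.5  22.2] zmax [166.7 171.2]
wrist blue s [-87.2 -85.7 -19.1  60.7  69.6] l [-5.8 -0.2  5.4] zmax [166.7 175.2]
wrist brass s [-6.  -5.5 12.7 32.6 34.3] l [-21.5  -0.2  21. ] zmax [168.7 171.6]
wrist steel s [-69.4 -62.9 -44.  -21.5  38.9] l [-21.8  -0.7  20.1] zmax [168.6 171.7]
```

The wrist view shows the full hook running along column 270, with the steel sleeve at (270,207) and the brass at (270,280). All three cameras agree on the hook line to about 2 mm.

```bash
python3 to.py 559.5 -17 129 .145
```

```text
t 2.02 pos [563.8 -13.5 234.5] F [ 0.5 -0.5  0.7] op 85.0 j [-0.07 -0.13  1.68  0.    1.59 -1.79]
([10.55, 0.48, -0.29], [0.001, 0.0, -0.0])
```

Call:
jog_arm:
  deltas:
    - [[0,0.5,-0.3],[0,0,0]]
    - [[4,0.5,-0.3],[0,0,0]]
    - [[7,0.5,-0.3],[0,0,0]]
    - [[7,0.5,-0.3],[0,0,0]]

```text
t: 2.52
position: [558.4, -17.4, 162.8]
tool_rot: [-1.314, 1.139, 1.319]
force: [0.4, -0.3, 0.7]
opening: 85.4
```

```bash
python3 to.py 559.5 -17 129 .145
```

```text
t 2.52 pos [558.4 -17.4 162.8] F [ 0.4 -0.3  0.7] op 85.4 j [-0.08 -0.11  1.78 -0.    1.48 -1.79]
([3.38, -0.12, 0.02], [0.001, 0.001, -0.003])
```

Call:
jog_arm:
  deltas:
    - [[2,-0.1,0],[0,0,0]]
    - [[3.4,-0.1,0],[0,0,0]]
    - [[3.4,-0.1,0],[0,0,0]]

```text
t: 2.9
position: [560.2, -17.7, 129.4]
tool_rot: [-1.314, 1.138, 1.317]
force: [0.1, -0.2, 0.6]
opening: 85.6
```

```bash
python3 to.py 559.5 -17 129 .145
```

```text
t 2.9 pos [560.2 -17.7 129.4] F [ 0.1 -0.2  0.6] op 85.6 j [-0.08 -0.09  1.81 -0.    1.42 -1.79]
([0.04, 0.06, 0.08], [0.0, 0.0, -0.002])
```

Call:
jog_arm:
  deltas:
    - [[0,0,0.1],[0,0,0]]
    - [[0,0,0.1],[0,0,0]]
    - [[0,0,0.1],[0,0,0]]
    - [[0,0,0.1],[0,0,0]]
    - [[0,0,0.1],[0,0,0]]
  grip: 1
  squeeze: 45

```text
t: 3.52
position: [560.8, -16.7, 131.5]
tool_rot: [-1.316, 1.136, 1.314]
force: [-0.6, 1.4, 5.7]
opening: 48.9
```

Call:
jog_arm:
  deltas:
    - [[0,0,0],[0,0,0]]
    - [[0,0,0],[0,0,0]]
    - [[0,0,0],[0,0,0]]

```text
t: 3.9
position: [560.9, -16.7, 131.6]
tool_rot: [-1.316, 1.136, 1.314]
force: [-0.9, 1.5, 5.3]
opening: 49.0
```

Call:
jog_arm:
  deltas:
    - [[-0.6,0,0],[0,0,0]]
    - [[-1.3,0,0],[0,0,0]]
    - [[-1.9,0,0],[0,0,0]]
    - [[-1.9,0,0],[0,0,0]]
    - [[-1.9,0,0],[0,0,0]]

```text
t: 4.53
position: [560.4, -16.8, 149.4]
tool_rot: [-1.315, 1.137, 1.316]
force: [0.9, 0.1, -1.5]
opening: 48.8
```

```bash
python3 - <<'E'
from h import *
o=robot.get_obs();p,d=vision.snapshot('wrist')
print(o['t'],o['position'],o['tool_rot'],o['force'])
cv2.imwrite('pics/w2.png',p[:,:,::-1])
p,d=vision.snapshot('scene')
cv2.imwrite('pics/s2.png',cv2.resize(p[60:260,120:420],None,fx=2.5,fy=2.5)[:,:,::-1])
E
```

```text
4.525 [560.44401383 -16.78110263 149.35243787] [-1.31526784  1.13713753  1.31554288] [ 0.88317706  0.09313553 -1.50286437]
```

View pics/w2.png

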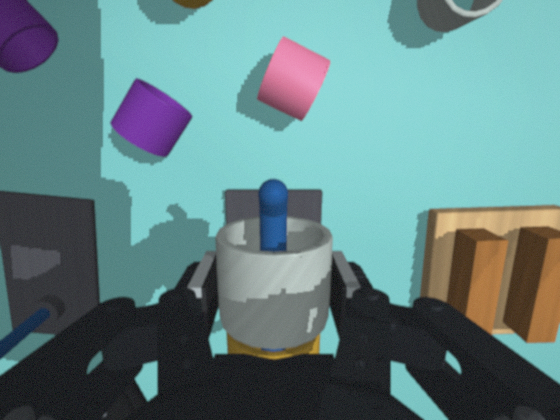

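View pics/s2.png

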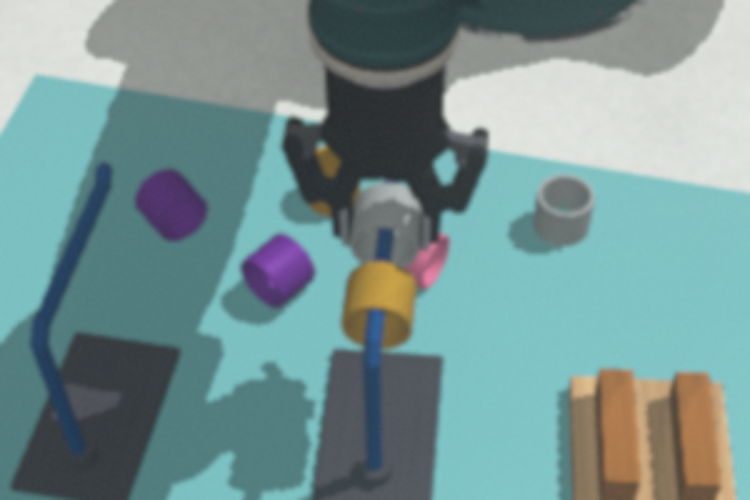

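```bash
cat > tilt.py <<'E'
import sys
from h import *
# measures tube in grip: tool-frame top line
o=robot.get_obs();p,d=vision.snapshot('wrist')
W=cloud('wrist',d,(o['position'],o['tool_rot']))
M=R.from_rotvec(o['tool_rot']).as_matrix();T=(W-o['position'])@M
hsv=cv2.cvtColor(p,cv2.COLOR_RGB2HSV).astype(int)
col=(hsv[...,1]<70) if sys.argv[1]=='steel' else (hsv[...,0]>12)&(hsv[...,0]<28)&(hsv[...,1]>110)
m=(d>0)&col&(abs(T[...,2])<6)&(abs(T[...,1])<40)&(T[...,0]<-25)&(T[...,0]>-60)
if m.sum()>20:
    y,x=T[...,1][m],T[...,0][m]
    k=np.polyfit(y,x,1);print('n',m.sum(),'y range',np.percentile(y,[1,50,99]).round(1),'top line x=%.3f*y%+.1f'%tuple(k),'-> centre above TCP',round(-k[1]-25,1))
print('t',o['t'],o['position'].round(1),o['force'].round(1),o['opening'].round(1))
E
python3 tilt.py steel; python3 to.py 470 -30 149 .145
```

```text
n 3090 y range [-15.9   5.7  23.4] top line x=0.004*y-38.8 -> centre above TCP 13.8
t 4.67 pos [560.4 -16.7 149.3] F [-0.6 -0.1 -0.3] op 49.2 j [-0.08 -0.1   1.79  0.    1.45 -1.79]
([0.03, 9.14, -0.0], [0.0, 0.0, -0.0])Traceback (most recent call last):
  File "tilt.py", line 13, in <module>
    print('t',o['t'],o['position'].round(1),o['force'].round(1),o['opening'].round(1))
                                                                ^^^^^^^^^^^^^^^^^^
AttributeError: 'float' object has no attribute 'round'
```

Call:
jog_arm:
  deltas:
    - [[0,2,0],[0,0,0]]
    - [[0,4.5,0],[0,0,0]]
    - [[0,7,0],[0,0,0]]
    - [[0,9.5,0],[0,0,0]]
    - [[0,9.5,0],[0,0,0]]

```text
t: 5.3
position: [465.7, -30.7, 149.7]
tool_rot: [-1.315, 1.137, 1.314]
force: [0.8, -0.6, -1.2]
opening: 49.2
```

```bash
sed -i "s/o\['opening'\].round(1)/round(o['opening'],1)/" tilt.py; python3 to.py 504 -230 149 .048
```

```text
t 5.3 pos [465.7 -30.7 149.7] F [ 0.8 -0.6 -1.2] op 49.2 j [-0.12 -0.32  1.98 -0.    1.48 -1.84]
([0.07, -0.92, -20.28], [0.097, -0.0, 0.001])
```

Call:
jog_arm:
  deltas:
    - [[0,0,-4],[0.02,0,0]]
    - [[0,-0.2,-9],[0.05,0,0]]
    - [[0,-0.5,-14],[0.08,0,0]]
    - [[0,-0.9,-18],[0.097,0,0]]
    - [[0,-0.9,-20.3],[0.097,0,0]]

```text
t: 5.92
position: [505.3, -231.8, 149.1]
tool_rot: [-1.243, 1.187, 1.244]
force: [-0.3, 0.3, -1.4]
opening: 49.2
```

```bash
python3 - <<'E'
from h import *
o=robot.get_obs();p,d=vision.snapshot('wrist')
cv2.imwrite('pics/w3.png',p[:,:,::-1])
W=cloud('wrist',d,(o['position'],o['tool_rot']));hsv=cv2.cvtColor(p,cv2.COLOR_RGB2HSV)
m=(d>0)&(hsv[...,0]>95)&(hsv[...,0]<128)&(hsv[...,1]>110)&(W[...,2]>145)&(W[...,1]<-180)
q=W[m]
print(m.sum(), q.min(0) if len(q) else 0,q.max(0) if len(q) else 0,q.mean(0) if len(q) else 0)
E
python3 tilt.py steel;python3 to.py 504 -230 149 .048
```

```text
245 [ 483.43240703 -294.63026732  170.14418947] [ 517.03092076 -180.34825092  250.81587602] [ 495.03681692 -240.32944342  229.94457073]
n 3108 y range [-15.8   5.8  23.3] top line x=0.008*y-38.8 -> centre above TCP 13.8
t 5.975 [ 505.3 -233.1  149. ] [-2.2 -0.8 -1.8] 49.4
t 6.03 pos [ 505.1 -231.6  149. ] F [ 0.2  0.4 -1.9] op 49.3 j [-0.48 -0.11  1.8  -0.    1.45 -2.09]
([0.0, 0.1, 0.16], [-0.001, 0.0, -0.001])
```

View pics/w3.png

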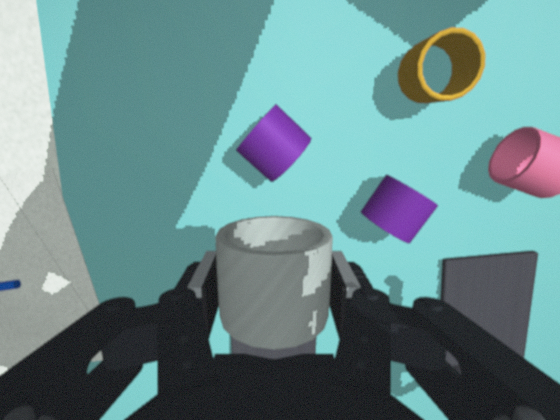

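Call:
jog_arm:
  deltas:
    - [[0,0,0.15],[0,0,0]]
    - [[0,-1.5,0.15],[0,0,0]]
    - [[0,-3,0.15],[0,0,0]]
    - [[0,-4.5,0.15],[0,0,0]]
    - [[0,-6,0.15],[0,0,0]]

```text
t: 6.65
position: [565.9, -225.4, 149.4]
tool_rot: [-1.245, 1.186, 1.245]
force: [-0.6, 0.1, -1.1]
opening: 49.1
```

```bash
python3 - <<'E'
from h import *
p,d=vision.snapshot('wrist')
cv2.imwrite('pics/w4.png',p[:,:,::-1])
p,d=vision.snapshot('scene')
cv2.imwrite('pics/s4.png',cv2.resize(p[60:260,60:360],None,fx=2.5,fy=2.5)[:,:,::-1])
E
python3 to.py 635 -224.5 149 .048
```

```text
t 6.75 pos [ 566.  -225.4  149.2] F [ 0.3  0.5 -1.2] op 49.0 j [-0.42  0.01  1.69  0.    1.45 -2.04]
([0.01, -6.89, -0.24], [0.001, 0.0, -0.0])
```

View pics/w4.png

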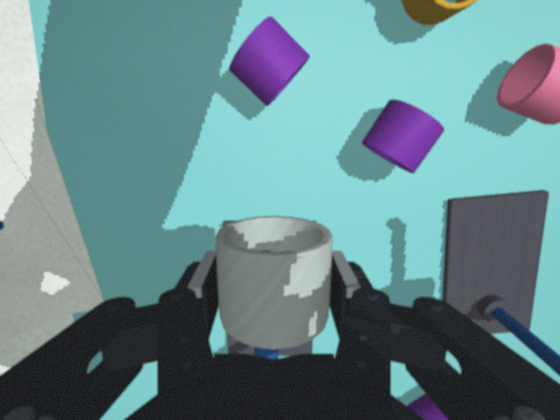

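View pics/s4.png

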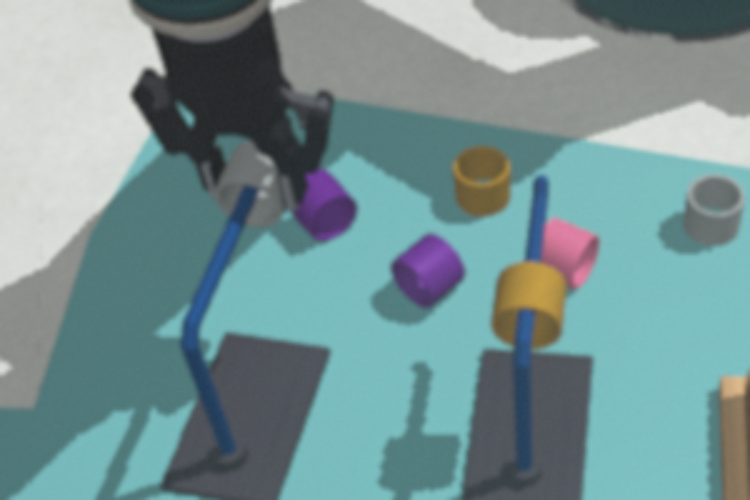

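The spare hook's tip is inside the steel sleeve's bore (scene crop about (250,190)), with no contact force. I'll keep pushing it on.

Call:
jog_arm:
  deltas:
    - [[0,-1.5,-0.2],[0,0,0]]
    - [[0,-3,-0.2],[0,0,0]]
    - [[0,-4.5,-0.2],[0,0,0]]
    - [[0,-6,-0.2],[0,0,0]]
    - [[0,-6.9,-0.2],[0,0,0]]

```text
t: 7.38
position: [634.7, -224.2, 149.3]
tool_rot: [-1.245, 1.186, 1.245]
force: [-0.3, 0.0, -1.7]
opening: 49.1
```

```bash
python3 to.py 635 -224.5 131 .048
```

```text
t 7.38 pos [ 634.7 -224.2  149.3] F [-0.3  0.  -1.7] op 49.1 j [-0.38  0.14  1.54 -0.    1.45 -2.  ]
([1.83, -0.03, -0.03], [0.0, 0.0, -0.0])
```

Lower by 17 mm, then check the force.

Call:
jog_arm:
  deltas:
    - [[0.7,0,0],[0,0,0]]
    - [[1.3,0,0],[0,0,0]]
    - [[1.7,0,0],[0,0,0]]
    - [[1.7,0,0],[0,0,0]]

```text
t: 7.88
position: [633.4, -224.4, 132.4]
tool_rot: [-1.244, 1.186, 1.245]
force: [-0.0, -1.1, -1.6]
opening: 49.2
```

```bash
python3 to.py 635 -224.5 131 .048
```

```text
t 7.88 pos [ 633.4 -224.4  132.4] F [-0.  -1.1 -1.6] op 49.2 j [-0.38  0.15  1.56 -0.    1.43 -2.  ]
([0.14, -0.16, -0.02], [0.0, 0.0, -0.0])
```

Call:
jog_arm:
  deltas:
    - [[0.1,0,0],[0,0,0]]
    - [[0.2,0,0],[0,0,0]]
    - [[0.2,0,0],[0,0,0]]

```text
t: 8.25
position: [633.8, -224.5, 131.6]
tool_rot: [-1.245, 1.186, 1.244]
force: [-3.7, 0.9, 5.8]
opening: 49.3
```

Call:
jog_arm:
  deltas:
    - [[0,0,0],[0,0,0]]
    - [[0,0,0],[0,0,0]]
    - [[0,0,0],[0,0,0]]
    - [[0,0,0],[0,0,0]]
  grip: -1

```text
t: 8.75
position: [633.7, -224.3, 130.4]
tool_rot: [-1.245, 1.186, 1.245]
force: [-0.8, -0.4, -0.2]
opening: 85.6
```

Call:
jog_arm:
  deltas:
    - [[-3,0,0],[0,0,0]]
    - [[-6,0,0],[0,0,0]]
    - [[-10,0,0],[0,0,0]]
    - [[-10,0,0],[0,0,0]]

```text
t: 9.25
position: [634.6, -224.7, 234.4]
tool_rot: [-1.248, 1.184, 1.24]
force: [-0.7, 1.0, -0.6]
opening: 85.6
```

```bash
python3 - <<'E'
from h import *
p,d=vision.snapshot('wrist')
cv2.imwrite('pics/w5.png',p[:,:,::-1])
E
python3 to.py 614 -9 231 .145
```

```text
t 9.3 pos [ 634.1 -224.5  232. ] F [-1.1 -0.3 -0.5] op 85.4 j [-0.38  0.11  1.45 -0.    1.58 -2.  ]
([0.07, 0.97, 21.62], [-0.097, -0.001, 0.002])
```

View pics/w5.png

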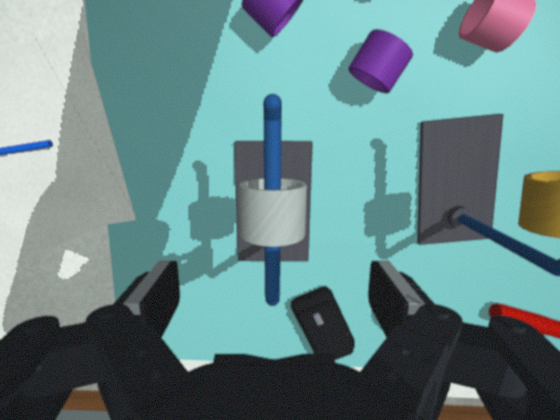

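The steel sleeve hangs mid-arm on the spare hook at (272,212). Now the brass.

Call:
jog_arm:
  deltas:
    - [[0,1,5],[-0.03,0,0]]
    - [[0,1,11],[-0.06,0,0]]
    - [[0,1,17],[-0.097,0,0]]
    - [[0,1,21.6],[-0.097,0,0]]
    - [[0,1,21.6],[-0.097,0,0]]

```text
t: 9.93
position: [612.7, -6.3, 229.4]
tool_rot: [-1.317, 1.136, 1.319]
force: [0.4, -0.3, 0.2]
opening: 85.3
```

```bash
python3 - <<'E'
from h import *
o=robot.get_obs();p,d=vision.snapshot('wrist')
W=cloud('wrist',d,(o['position'],o['tool_rot']));M=R.from_rotvec(o['tool_rot']).as_matrix();T=(W-o['position'])@M
hsv=cv2.cvtColor(p,cv2.COLOR_RGB2HSV).astype(int)
m=(d>0)&(hsv[...,0]>12)&(hsv[...,0]<28)&(hsv[...,1]>110)&(W[...,2]>160)&(abs(W[...,1])<50)
print(m.sum(),np.percentile(T[m],[0,2,50,98,100],axis=0).round(1))
E
python3 to.py 614 -9 129 .145
```

```text
3181 [[-36.2 -21.  -24.2]
 [ 57.8 -19.5 -22.7]
 [ 60.6   0.3  -3.2]
 [ 68.8  18.4  16.2]
 [ 69.4  19.1  42.8]]
t 9.97 pos [612.9  -7.8 229.4] F [0.6 0.5 1.3] op 85.1 j [-0.05 -0.02  1.58 -0.    1.58 -1.77]
([10.04, -0.1, -0.13], [0.002, 0.0, -0.001])
```

Call:
jog_arm:
  deltas:
    - [[1,0,-0.2],[0,0,0]]
    - [[5,0,-0.2],[0,0,0]]
    - [[8,0,-0.2],[0,0,0]]
    - [[10,0,-0.2],[0,0,0]]
    - [[10,0,-0.2],[0,0,0]]

```text
t: 10.6
position: [613.0, -11.8, 128.8]
tool_rot: [-1.313, 1.139, 1.317]
force: [0.5, 0.0, -0.4]
opening: 85.4
```

```bash
python3 to.py 613 -9 129 .145
```

```text
t 10.6 pos [613.  -11.8 128.8] F [ 0.5  0.  -0.4] op 85.4 j [-0.06  0.03  1.7  -0.    1.41 -1.78]
([-0.02, -0.04, 0.27], [-0.001, 0.0, -0.003])
```

Call:
jog_arm:
  deltas:
    - [[0,0,0.2],[0,0,0]]
    - [[0,0,0.2],[0,0,0]]
    - [[0,0,0.2],[0,0,0]]
    - [[0,0,0.2],[0,0,0]]
    - [[0,0,0.2],[0,0,0]]
  grip: 1
  squeeze: 45

```text
t: 11.22
position: [613.8, -9.0, 132.2]
tool_rot: [-1.317, 1.135, 1.314]
force: [-1.8, 0.6, 6.3]
opening: 49.5
```

Call:
jog_arm:
  deltas:
    - [[0,0,0],[0,0,0]]
    - [[-0.6,0,0],[0,0,0]]
    - [[-1.3,0,0],[0,0,0]]
    - [[-1.9,0,0],[0,0,0]]
    - [[-1.9,0,0],[0,0,0]]

```text
t: 11.85
position: [613.5, -9.1, 150.2]
tool_rot: [-1.316, 1.136, 1.315]
force: [0.2, -0.0, -1.8]
opening: 49.1
```

```bash
python3 tilt.py brass; python3 to.py 474 -29 149 .145
```

```text
n 2951 y range [-19.6   1.7  19.2] top line x=0.003*y-38.1 -> centre above TCP 13.1
t 11.85 [613.5  -9.1 150.2] [ 0.2 -0.  -1.8] 49.1
t 11.9 pos [613.4  -9.1 149.7] F [ 0.   1.1 -2.4] op 49.2 j [-0.06  0.02  1.68 -0.    1.45 -1.77]
([0.07, 14.08, 0.05], [0.0, -0.0, 0.0])
```

Call:
jog_arm:
  deltas:
    - [[0,2.5,0],[0,0,0]]
    - [[0,5.5,0],[0,0,0]]
    - [[0,8.5,0],[0,0,0]]
    - [[0,11.5,0],[0,0,0]]
    - [[0,14.5,0],[0,0,0]]

```text
t: 12.52
position: [468.7, -30.2, 149.2]
tool_rot: [-1.315, 1.137, 1.316]
force: [0.2, -0.1, -2.6]
opening: 48.9
```

Call:
jog_arm:
  deltas:
    - [[0,1,0],[0,0,0]]
    - [[0,1,0],[0,0,0]]

```text
t: 12.78
position: [460.0, -31.6, 149.7]
tool_rot: [-1.316, 1.137, 1.315]
force: [0.2, 0.8, -1.5]
opening: 49.1
```

```bash
python3 tilt.py brass; python3 to.py 605 200 140 .178
```

```text
n 2989 y range [-20.    1.8  19.3] top line x=0.005*y-38.1 -> centre above TCP 13.1
t 12.775 [460.  -31.6 149.7] [ 0.2  0.8 -1.5] 49.1
t 12.82 pos [460.4 -31.5 149.7] F [-0.1 -0.8 -3.3] op 49.3 j [-0.12 -0.33  1.99  0.    1.49 -1.84]
([0.98, -17.65, 20.82], [-0.033, -0.0, 0.001])
```

Call:
jog_arm:
  deltas:
    - [[0,0,5],[0,0,0]]
    - [[0,0,10],[-0.033,0,0]]
    - [[0,-4,14],[-0.033,0,0]]
    - [[0,-8,17.5],[-0.033,0,0]]
    - [[0,-12.5,20.8],[-0.033,0,0]]

```text
t: 13.45
position: [555.1, 194.7, 149.1]
tool_rot: [-1.34, 1.119, 1.34]
force: [-0.2, -0.6, -1.1]
opening: 49.5
```

```bash
python3 to.py 605 200 140 .178
```

```text
t 13.45 pos [555.1 194.7 149.1] F [-0.2 -0.6 -1.1] op 49.5 j [ 0.29 -0.04  1.73 -0.    1.45 -1.46]
([0.91, -5.01, -0.37], [0.001, -0.0, -0.0])
```

```bash
python3 - <<'E'
from h import *
o=robot.get_obs();p,d=vision.snapshot('wrist')
cv2.imwrite('pics/w6.png',p[:,:,::-1])
W=cloud('wrist',d,(o['position'],o['tool_rot']))
m=(d>0)&(W[...,2]>44)&(W[...,2]<58)&(W[...,0]>500)&(W[...,1]>100)&(W[...,1]<290)
nl,lab,st,ce=cv2.connectedComponentsWithStats(m.astype(np.uint8))
for i in range(1,nl):
    if st[i,4]>100:
        q=W[lab==i];print(ce[i].round(),st[i,4],q.min(0).round(1),q.max(0).round(1),cv2.minAreaRect(q[:,:2].astype(np.float32)))
E
```

```text
[232. 218.] 748 [556.2 150.3  44. ] [585.8 177.9  53.3] ((570.8431396484375, 164.7136688232422), (25.46602439880371, 26.236648559570312), 11.160999298095703)
[307. 217.] 652 [546.1 207.1  44.2] [564.8 235.3  53. ] ((557.4931030273438, 221.35317993164062), (19.223814010620117, 25.935108184814453), 10.040328025817871)
```

View pics/w6.png

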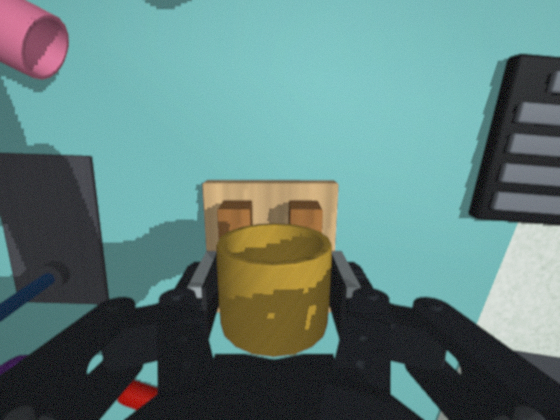

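Call:
jog_arm:
  deltas:
    - [[0,-2.5,-0.3],[0,0,0]]
    - [[0,-4.9,-0.3],[0,0,0]]
    - [[0,-4.9,-0.3],[0,0,0]]

```text
t: 13.88
position: [603.7, 198.6, 148.2]
tool_rot: [-1.339, 1.121, 1.34]
force: [-1.0, 0.2, -2.3]
opening: 49.2
```

```bash
python3 to.py 604 199.7 75 .178
```

```text
t 13.88 pos [603.7 198.6 148.2] F [-1.   0.2 -2.3] op 49.2 j [ 0.28  0.07  1.63  0.    1.45 -1.47]
([7.32, -0.06, 0.1], [0.0, -0.0, -0.001])
```

Call:
jog_arm:
  deltas:
    - [[2,-0.1,0.1],[0,0,0]]
    - [[4,-0.1,0.1],[0,0,0]]
    - [[6,-0.1,0.1],[0,0,0]]
    - [[7.3,-0.1,0.1],[0,0,0]]
    - [[7.3,-0.1,0.1],[0,0,0]]

```text
t: 14.5
position: [602.5, 199.1, 75.2]
tool_rot: [-1.339, 1.121, 1.34]
force: [-0.1, 0.9, -1.6]
opening: 48.8
```

```bash
python3 to.py 604 199.7 58 .178; python3 - <<'E'
from h import *
p,d=vision.snapshot('scene')
cv2.imwrite('pics/s7.png',cv2.resize(p[100:300,240:500],None,fx=3,fy=3)[:,:,::-1])
E
```

```text
t 14.5 pos [602.5 199.1  75.2] F [-0.1  0.9 -1.6] op 48.8 j [ 0.28  0.11  1.7  -0.    1.33 -1.47]
([1.72, -0.16, 0.03], [0.0, -0.0, -0.002])
```

View pics/s7.png

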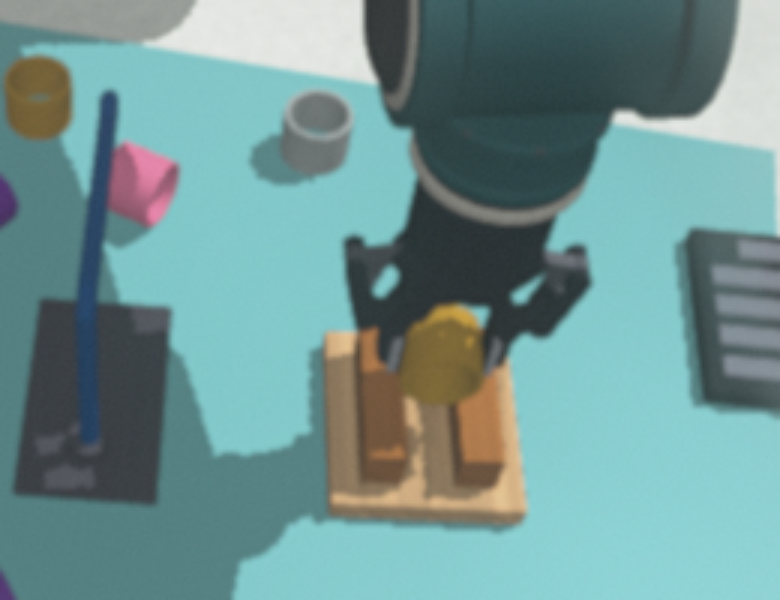

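The brass sleeve is over the groove, between the battens (crop (443,360)). Lowering.

Call:
jog_arm:
  deltas:
    - [[0.7,-0.15,0],[0,0,0]]
    - [[1.3,-0.15,0],[0,0,0]]
    - [[1.6,-0.15,0],[0,0,0]]
    - [[1.6,-0.15,0],[0,0,0]]

```text
t: 15.05
position: [604.4, 199.5, 60.3]
tool_rot: [-1.339, 1.12, 1.34]
force: [-0.2, -0.4, -2.4]
opening: 49.3
```

Call:
jog_arm:
  deltas:
    - [[0.1,0,0],[0,0,0]]
    - [[0.2,0,0],[0,0,0]]
    - [[0.2,0,0],[0,0,0]]

```text
t: 15.42
position: [604.5, 199.5, 58.5]
tool_rot: [-1.339, 1.12, 1.339]
force: [-0.6, -0.3, -3.1]
opening: 48.9
```

Call:
jog_arm:
  deltas:
    - [[0.1,0,0],[0,0,0]]
    - [[0.2,0,0],[0,0,0]]
    - [[0.2,0,0],[0,0,0]]

```text
t: 15.8
position: [604.5, 199.6, 56.5]
tool_rot: [-1.339, 1.12, 1.339]
force: [0.3, 0.1, -2.3]
opening: 49.3
```

Call:
jog_arm:
  deltas:
    - [[0.1,0,0],[0,0,0]]
    - [[0.1,0,0],[0,0,0]]

```text
t: 16.05
position: [604.7, 199.7, 56.0]
tool_rot: [-1.339, 1.119, 1.339]
force: [-1.8, 2.1, 3.8]
opening: 49.3
```

Call:
jog_arm:
  deltas:
    - [[0.05,0,0],[0,0,0]]
    - [[0.05,0,0],[0,0,0]]

```text
t: 16.3
position: [604.8, 199.8, 55.8]
tool_rot: [-1.339, 1.119, 1.339]
force: [-1.8, 1.7, 7.9]
opening: 49.3
```

Call:
jog_arm:
  deltas:
    - [[0,0,0],[0,0,0]]
    - [[0,0,0],[0,0,0]]
    - [[0,0,0],[0,0,0]]
    - [[0,0,0],[0,0,0]]
  grip: -1

```text
t: 16.8
position: [604.5, 199.5, 54.9]
tool_rot: [-1.339, 1.12, 1.339]
force: [-0.2, -0.2, -0.5]
opening: 84.9
```

Call:
jog_arm:
  deltas:
    - [[-2,0,0],[0,0,0]]
    - [[-6,0,0],[0,0,0]]
    - [[-11,0,0],[0,0,0]]
    - [[-16,0,0],[0,0,0]]
    - [[-16,0,0],[0,0,0]]

```text
t: 17.42
position: [605.8, 199.9, 221.5]
tool_rot: [-1.342, 1.113, 1.334]
force: [0.2, -0.7, -0.2]
opening: 85.5
```

```bash
python3 - <<'E'
from h import *
o=robot.get_obs();print(o['t'],o['position'],o['force'])
a=np.array([np.cos(.178),np.sin(.178)]);n=np.array([-a[1],a[0]])
for c in('wrist','scene','top'):
    o=robot.get_obs();p,d=vision.snapshot(c)
    W=cloud(c,d,(o['position'],o['tool_rot']))
    hsv=cv2.cvtColor(p,cv2.COLOR_RGB2HSV).astype(int)
    s=(W[...,:2]-[605,200])@a; l=(W[...,:2]-[605,200])@n
    reg=(d>0)&(abs(s)<70)&(abs(l)<60)
    br=reg&(W[...,2]>80)&(W[...,2]<110)
    ba=reg&(W[...,2]>46)&(W[...,2]<54)&(hsv[...,0]<22)&(abs(l)>25)
    f=lambda m,v:np.percentile(v[m],[1,50,99]).round(1) if m.sum() else None
    print(c,'sleeve s',f(br,s),'l',f(br,l),'z',f(br,W[...,2]),'battens s',f(ba,s),'l',f(ba,l))
    cv2.imwrite(f'pics/{c}9.png',p[:,:,::-1])
E
```

```text
17.425 [605.7749165  199.91301812 221.52992045] [ 0.18156931 -0.67860136 -0.21333429]
wrist sleeve s [-19.7  -0.9  19.3] l [-21.6   0.2  22. ] z [80.7 91.7 95.3] battens s [-51.7  -6.7  45.7] l [-41.4  25.3  41.8]
scene sleeve s [-18.2   3.5  21.8] l [-19.7  -0.7  22.8] z [80.6 89.9 94.9] battens s [-49.2   6.6  49.1] l [-39.8 -25.   43.7]
top sleeve s [-16.2   6.5  21.5] l [-26.2 -22.8 -20.2] z [80.2 83.7 89.3] battens s [-49.1  -3.6  46.3] l [-44.3 -35.  -25.2]
```

View pics/wrist9.png

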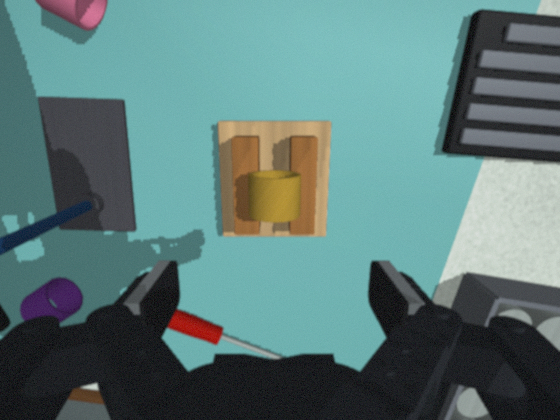

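View pics/scene9.png

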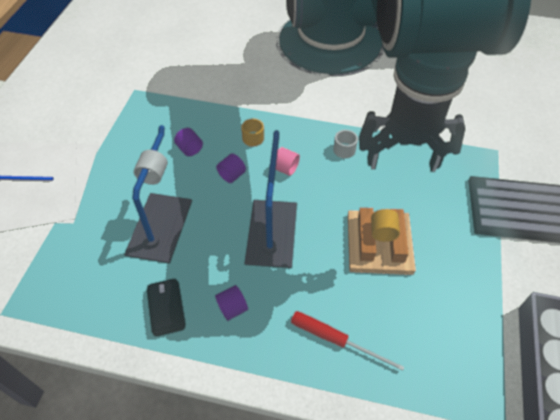

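In the scene view, the steel sleeve hangs on the spare hook at (150,166). The brass sleeve lies in the groove at (386,225), within about 2 mm of midway. The gripper is clear of everything.

```bash
python3 -c "
from bench import robot
print(robot.close_job(), robot.get_obs()['t'])"
```

```text
the job is handed in; nothing more can be done
the job is handed in; nothing more can be done
```

Both sleeves are where you asked, moved in the order asked, and the job is handed in; `close_job` gives no verdict. It took about 17.6 s of the 58 s.

- **Steel sleeve:** I moved it to the spare hook and left it hanging near mid-arm. The last scene picture still shows it there.
- **Brass sleeve:** I drew it off the full hook, lowered it into the cradle groove until the wrist felt contact, then released it. The wrist and scene cameras put it within about 2 mm of midway along the groove. Its top is 95 mm up, so its centre is about 70 mm up (69 mm expected), and it lies in line with the battens.
- **Forces:** Wrist force readings at the end of each move stayed at 8 N or less. Neither sleeve went down to the bench.
- **Camera disagreement:** The cameras differed by 2–4 mm throughout, so I averaged them when setting targets. In the last check the gripper arm partly hid the brass sleeve from the top camera, so I did not use that reading.

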